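Lock the label roll on its unwinder

TASK

The tall roll of parcel labels has been put on its bench unwinder, but the black bayonet ring on top of it is still open. Twist that ring clockwise, seen from above, about a quarter turn until it clicks fully home, then let go of it. Leave the ring of the short roll open, as it is.

Things in the scene. Friction and masses are not known exactly. Their poses are not given: they have to be found in the camera images.
- tall_ring (a joint): Turn of the black bayonet ring on the TALL label roll, rad, growing clockwise seen from above: 0 open (start), 1.4 (80 degrees) hard stop, locked. An over-centre spring and friction resist with up to 0.15 N m until 0.9, then the spring pulls it home; let go before that, it springs back to 0. Locked, its bar is parallel to the long sides of the base plate.
- tall_grip (a point): On the axis of the tall roll's ring, in its grip bar, 150 mm above the bench. x along the bar, z up; turns with the ring. Ring 64 mm across, 16 mm high, on a white roll 100 mm in diameter and 100 mm tall, top at 120 mm. Upright bar across the ring: 62 long, 14 thick, 30 mm high, from 14 mm below this point to 16 mm above; nothing else within 40 mm of its faces above the ring.
- short_ring (a joint): Turn of the like ring on the SHORT label roll, rad, same sense, range and spring; 0 open (start). To be left open.
- short_grip (a point): The like point on the short roll's ring, 90 mm above the bench: same ring and bar, but the white roll is only 40 mm tall. Both unwinders are fixed to the bench on grey base plates 110 x 140 mm, 12 mm thick, side by side across it, axes at least 200 mm apart, either one on the left.
Mind the look-alikes: they are no part of the job. Leave any purple or red look-alike of the part that bears short_ring alone.

How it is judged:
At the end, for the whole second after the job is handed in: The tall roll's ring is turned clockwise to its locked stop (within 0.18 rad, 10 degrees, of 1.4) and at rest, and the short roll's ring is still open (below 0.45 rad) (value of joint tall_ring above 1.22 rad and velocity of joint tall_ring below 0.1 rad/s and value of joint short_ring below 0.45 rad); the robot touches nothing.
It fails at once if the ring of the short roll is turned towards locked (past 0.45 rad) (value of joint short_ring above 0.45 rad).
It also fails if it takes over 29 s, if anything falls off the work surface, if the arm or the gripper's body presses on something with over 40 N, if the wrist force passes 120 N, or if a joint passes its speed limit or range.

ROBOT

A 7-joint arm with a two-finger parallel gripper is mounted at the origin on the work surface. World frame = base frame: x ahead of the robot, y to its left, z up, the work surface at z = 0. Lengths are in m, angles in rad, forces in N, time in s.
With the tool pointing down it reaches from about 0.35 to 0.9 m from the base axis. Payload 8.1 kg.
Tool frame: the origin (TCP) lies at the very end of the fingers, on their centre line; the grasp point (between the pads) lies grip_point_offset behind it (grip_point_offset is the distance from the TCP to the grasp point, in m); z points along the fingers, y is the direction in which the jaws open and shut (so a half turn about z gives the same grasp; the last joint's range is limited). The gripper opens to 92 mm and grips with 3 to 60 N. Pads are 19 mm wide; open, the fingers measure 130 mm over their backs; the gripper's body (75 mm by 190 mm) begins 47 mm behind the grasp point.
Start: joints at [1.041, 0.434, 0.025, 1.573, -0.012, 1.134, -0.075], TCP at [0.259, -0.569, 0.227] pointing down, gripper open.
Joint ranges: [-2.62, 2.62], [-0.44, 2.09], [-1.27, 1.32], [0.08, 2.57], [-1.32, 4.46], [0.12, 2], [-2.74, 2.74]. Speed limits (rad/s): [2.22, 2.22, 3.01, 3.01, 3.14, 3.14, 3.14].

INTERFACE

Orientations are given as a rotation vector (axis times angle).
In Python, from cell import * gives the robot as it stands.
- The arm moves only by the tool drive_tool, never from a script. Its argument "increments" is a list of rows, each an object of numbers: "grip": the gripper's target within -1 to 1 (shut at 1, half-way at 0, fully open at -1); "tx", "ty", "tz": the shift along the world's x, y, z normalised to -1 to 1, where 1 is 400 mm; "turn": the turn about the world's z normalised to -1 to 1, where 1 is 60 degrees. In form: [{"grip": .., "tx": .., "ty": .., "tz": .., "turn": ..}, ...]. A call has 1 to 20 rows; each row is the pose to reach, as a shift and turn from the pose measured when the call began; what a row does not reach only later rows make up. A row lasts 1/10 s, in which the tool goes at most 50 mm and 8.59 degrees, less where a joint would pass 70% of its speed; a pose out of reach is approached as far as the arm can. A call with a number of a shift or a turn outside -1 to 1 is refused whole. A call with a gripper value outside its range is refused whole. The fingers move at their own pace and stop on an object; "newtons" is the grip in N (left out, the last holds). Time passes only in rows, so rows that repeat a pose let the fingers close. It gives the time, the measured TCP pose, the force and the opening at its end, in the units of the state.
- observe(): the state, without advancing time (a new reading comes with each control period).
- get_image(name): name is "scene" or "top" or "wrist"; returns the picture (420x560x3 uint8, red, green, blue); there is no depth.
- camera_info(name): a dict with "fx", "fy", "cx", "cy" (pixels), "distortion" ([k1, k2, p1, p2, k3] as OpenCV has them; the pictures are not rectified), "eye" and "rotation" of the camera in the world; the wrist camera has in their place "hand_eye" (4x4, takes a point from camera to tool coordinates, whose origin is the TCP and whose axes are the flange's). Camera axes: x right, y down, z forward; pixel columns grow to the right and rows downward; lengths in m; the calibration is good to about 2 mm. A picture is of the moment at which its call begins: read the wrist's pose just before it. camera_info takes no time and is no camera call.
- sign_off(): hands the job in, once; it reports no verdict.
The state is a dict: "clock": time; "joints": joint angles; "dq": joint speeds; "joint_efforts": joint torques, N m; "position": TCP position; "ee_rot": TCP orientation; "force": force on the tool from outside, world axes, zero at the start; "ft_torque": the same for the moment, N m; "width": opening from 0.0 (shut) to 1.0 (fully open).
Only numpy, scipy, OpenCV 4.12 (cv2) and the standard library are available. Lean on these libraries where they do the work, as an engineer would, in place of code of your own. Each camera call takes 0.05 s, during which the arm holds its last target. There are 200 camera calls.

## Working session

There is one attempt and no reset: what is moved stays moved. The work goes in short steps, Python scripts to look and compute and a tool call to move; the robot and the scene stay as the last step left them, time stands still between calls to the robot, and variables do not carry over. Pictures are saved under pics/ and viewed, about 8 in all and at most 12, crops included, and the job is handed in when it is done.

Besides the shell and the picture viewer there is one more tool, called after "Request:" as name(argument=value, ...), one argument or row to a line, values as JSON. drive_tool: Moves the arm, as the interface text tells. Its arguments: {"type":"object","properties":{"increments":{"type":"array","items":{"type":"object","properties":{"grip":{"type":"number"},"tx":{"type":"number"},"ty":{"type":"number"},"tz":{"type":"number"},"turn":{"type":"number"}}}},"newtons":{"type":"number"}},"required":["increments"]}

```bash
ls; mkdir -p pics; python3 - <<'E'
from cell import *
import cv2
s=observe();print({k:s[k] for k in('clock','joints','position','ee_rot','width','force')})
a=get_image("scene");b=get_image("top")
for n,i in(("scene",a),("top",b)):
    cv2.imwrite(f"pics/{n}1.png",i[:,:,::-1]);c=camera_info(n);print(n,c)
print(camera_info("wrist"))
E
```

```text
pics
{'clock': 0.0, 'joints': array([ 1.04140249,  0.43523836,  0.02497247,  1.57410235, -0.01157953,
        1.13397054, -0.0750697 ]), 'position': array([ 0.25845418, -0.56850193,  0.22593337]), 'ee_rot': array([-3.06888038e+00, -6.64966038e-01,  7.68525412e-04]), 'width': 1.0051181612939988, 'force': array([ 0.31415631,  0.44255245, -0.57925395])}
scene {'fx': 391.26963546977845, 'fy': 391.26963546977845, 'cx': 281.29412359980284, 'cy': 205.3937607797143, 'distortion': array([-0.00106584,  0.        ,  0.        ,  0.        ,  0.        ]), 'eye': array([ 1.029837  , -0.20546234,  0.55117546]), 'rotation': array([-1.98886649, -1.27932134,  0.59546309])}
top {'fx': 382.6637733846836, 'fy': 382.6637733846836, 'cx': 278.914371176398, 'cy': 209.26132548571277, 'distortion': array([-0.00640066,  0.        ,  0.        ,  0.        ,  0.        ]), 'eye': array([ 0.45128251, -0.01019989,  0.75210805]), 'rotation': array([-2.13499732,  2.1383354 , -0.17419796])}
{'fx': 348.9575491244691, 'fy': 348.9575491244691, 'cx': 275.3793050723139, 'cy': 207.77701292406434, 'distortion': array([-0.0025482,  0.       ,  0.       ,  0.       ,  0.       ]), 'hand_eye': array([[-2.47474751e-04, -9.63860881e-01, -2.66405969e-01,
         7.17885186e-02],
       [ 9.99999676e-01, -3.46221916e-05, -8.03674539e-04,
        -1.03477837e-03],
       [ 7.65406891e-04, -2.66406082e-01,  9.63860578e-01,
        -1.58253786e-01],
       [ 0.00000000e+00,  0.00000000e+00,  0.00000000e+00,
         1.00000000e+00]])}
```

View pics/scene1.png

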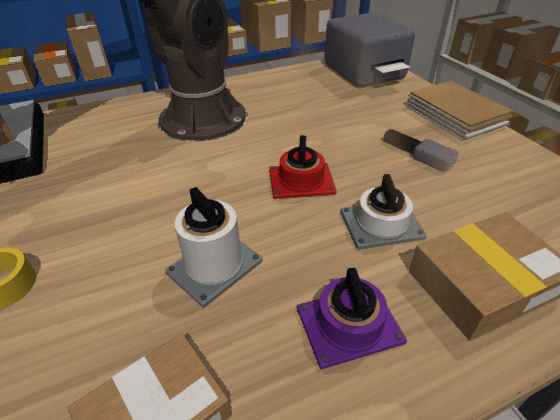

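View pics/top1.png

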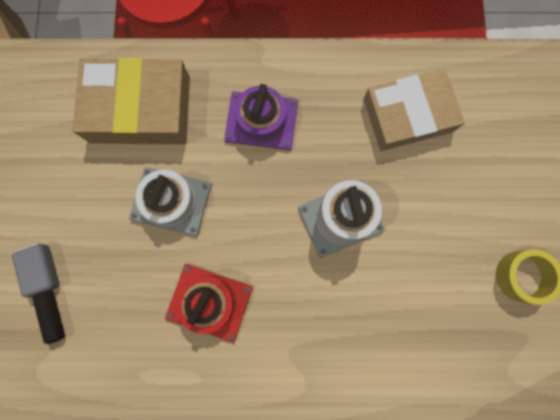

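Candidates in the top view are tall white (352,208), short white (162,195), purple (260,107) and red (205,303). The tall white roll is the one wanted: it is clearly tall in the scene view at (208,240). I'll measure it now.

```bash
cat > h.py <<'E'
import numpy as np,cv2
from scipy.spatial.transform import Rotation as R
from cell import *
def cam(n,s=None):
    c=camera_info(n);K=np.array([[c['fx'],0,c['cx']],[0,c['fy'],c['cy']],[0,0,1]])
    if n=='wrist':
        T=np.eye(4);T[:3,:3]=R.from_rotvec(s['ee_rot']).as_matrix();T[:3,3]=s['position'];T=T@c['hand_eye']
        return K,c['distortion'],T[:3,:3],T[:3,3]
    return K,c['distortion'],R.from_rotvec(c['rotation']).as_matrix(),c['eye']
def toplane(C,px,z):
    K,d,r,e=C;u=cv2.undistortPoints(np.array(px,float).reshape(-1,1,2),K,d)[:,0]
    v=np.c_[u,np.ones(len(u))]@r.T
    return e+v*((z-e[2])/v[:,2])[:,None]
def project(C,P):
    K,d,r,e=C;return cv2.projectPoints((np.array(P,float)-e)@r,np.zeros(3),np.zeros(3),K,d)[0][:,0]
E
python3 - <<'E'
from h import *
i=cv2.imread('pics/top1.png');C=cam('top')
m=(i.max(2)<70).astype('uint8')
n,l,st,ce=cv2.connectedComponentsWithStats(m)
for k in range(1,n):
    if st[k,4]>100: print(st[k],ce[k],toplane(C,[ce[k]],.14)[0])
hs=cv2.cvtColor(i,cv2.COLOR_BGR2HSV)
w=((hs[...,1]<40)&(hs[...,2]>170)).astype('uint8')
n,l,st,ce=cv2.connectedComponentsWithStats(w)
for k in range(1,n):
    if st[k,4]>200: 
        c=max(cv2.findContours((l==k).astype('uint8'),0,1)[0],key=len);print('w',st[k],cv2.minEnclosingCircle(c),toplane(C,[cv2.minEnclosingCircle(c)[0]],.12)[0])
c=np.hstack([cv2.resize(i[150:270,290:400],None,fx=3.6,fy=3.6,interpolation=2),cv2.resize(cv2.imread('pics/scene1.png')[180:300,160:270],None,fx=3.6,fy=3.6,interpolation=2)])
cv2.imwrite('pics/crop.png',c)
E
```

```text
[  0   0  29  37 336] [12.74404762 18.33035714] [0.89583202 0.46152057 0.14      ]
[244  85  32  39 666] [259.39489489 106.40540541] [0.72860279 0.0225161  0.14      ]
[246 125  37  16 163] [266.06748466 134.80368098] [0.67811829 0.01099447 0.14      ]
[144 176  34  36 723] [159.28492393 194.22683264] [0.57688922 0.18493926 0.14      ]
[335 187  37  40 776] [353.56701031 208.        ] [ 0.55359408 -0.13143313  0.14      ]
[  31  247   34   97 1300] [ 48.69846154 309.16923077] [0.39447583 0.34873057 0.14      ]
[185 288  36  36 707] [201.89816124 305.90240453] [0.39936691 0.10986518 0.14      ]
w [487  25  73  14 777] ((523.1527709960938, 31.5), 36.43186950683594) [ 0.88213038 -0.45533249  0.12      ]
w [ 82  63  34  23 698] ((98.5, 73.5), 19.039531707763672) [0.80061316 0.3107302  0.12      ]
w [ 375   74   62   62 1827] ((405.9543762207031, 108.78932189941406), 36.21074676513672) [ 0.73295984 -0.23310209  0.12      ]
w [135 169  54  54 814] ((162.0, 195.5), 27.189250946044922) [0.57879716 0.18662698 0.12      ]
w [ 323  180   59   58 1049] ((351.8005676269531, 208.66184997558594), 30.10749626159668) [ 0.55581781 -0.1323973   0.12      ]
```

View pics/crop.png

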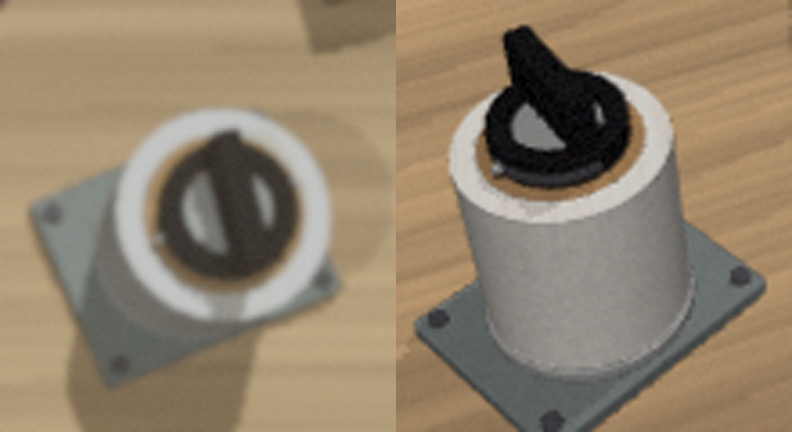

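Request:
drive_tool(
  increments=[
    {"grip":-1,"tx":0.74,"ty":0.98,"tz":0.15,"turn":1},
    {"grip":-1,"tx":0.74,"ty":0.98,"tz":0.15,"turn":1},
    {"grip":-1,"tx":0.74,"ty":0.98,"tz":0.15,"turn":1},
    {"grip":-1,"tx":0.74,"ty":0.98,"tz":0.15,"turn":1},
    {"grip":-1,"tx":0.74,"ty":0.98,"tz":0.15,"turn":1},
    {"grip":-1,"tx":0.74,"ty":0.98,"tz":0.15,"turn":1},
    {"grip":-1,"tx":0.74,"ty":0.98,"tz":0.15,"turn":1},
    {"grip":-1,"tx":0.74,"ty":0.98,"tz":0.15,"turn":1},
    {"grip":-1,"tx":0.74,"ty":0.98,"tz":0.15,"turn":1},
    {"grip":-1,"tx":0.74,"ty":0.98,"tz":0.15,"turn":1},
    {"grip":-1,"tx":0.74,"ty":0.98,"tz":0.15,"turn":1},
    {"grip":-1,"tx":0.74,"ty":0.98,"tz":0.15,"turn":1},
    {"grip":-1,"tx":0.74,"ty":0.98,"tz":0.15,"turn":1},
  ],
)

```text
clock: 1.4
position: [0.5536, -0.178, 0.2855]
ee_rot: [-2.327, -2.108, 0.004]
force: [-0.7, -0.9, -0.5]
width: 1.003
```

Request:
drive_tool(
  increments=[
    {"grip":-1,"ty":0.1,"turn":1},
    {"grip":-1,"ty":0.1,"turn":1},
    {"grip":-1,"ty":0.1,"turn":1},
    {"grip":-1,"ty":0.1,"turn":1},
    {"grip":-1,"ty":0.1,"turn":1},
    {"grip":-1,"ty":0.1,"turn":1},
    {"grip":-1,"ty":0.1,"turn":1},
    {"grip":-1,"ty":0.1,"turn":1},
  ],
)

```text
invalid input
```

```bash
python3 - <<'E'
from h import *
s=observe();print(s['clock'],s['joints'],s['position'],R.from_rotvec(s['ee_rot']).as_matrix().round(3).tolist())
i=get_image('wrist')[:,:,::-1].copy();cv2.imwrite('pics/w1.png',i);np.save('w1.npy',np.r_[s['position'],s['ee_rot']])
E
```

```text
1.4 [ 4.81354339e-01  3.52776131e-01 -3.62101806e-01  1.56891044e+00
  1.30570871e-01  1.24636202e+00 -8.78419421e-04] [ 0.55359922 -0.17796033  0.28549386] [[0.098, 0.995, -0.003], [0.995, -0.098, -0.001], [-0.001, -0.003, -1.0]]
```

View pics/w1.png

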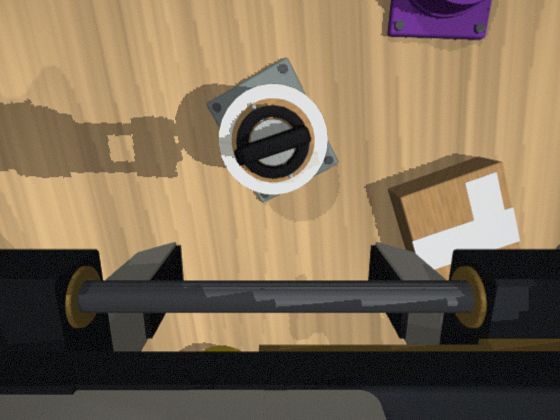

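The wrist view shows the tall roll at (273,140), with its bar running from (236,155) to (310,133). The second move was refused, probably because a key was missing.

```bash
cat > bar.py <<'E'
from h import *
import sys
def bar(f,npy,c0):
    i=cv2.imread(f);p=np.load(npy);C=cam('wrist',dict(position=p[:3],ee_rot=p[3:]))
    m=(i.max(2)<75).astype('uint8');n,l,st,ce=cv2.connectedComponentsWithStats(m)
    k=l[c0[1],c0[0]] or min(range(1,n),key=lambda k:np.hypot(*(ce[k]-c0))+1e3*(st[k,4]<100));print('comp',st[k],ce[k])
    # darkest pixels = vertical/top bar; view as plan
    for z in(.136,.166):print(z,toplane(C,[ce[k]],z)[0])
    return i,C,(l==k)
E
python3 - <<'E'
from bar import *
i,C,m=bar('pics/w1.png','w1.npy',(273,148))
b=toplane(C,[[236,155],[310,133]],.16);d=b[1]-b[0];print('bar',b,np.degrees(np.arctan2(d[1],d[0])))
# plate corners
pl=toplane(C,[[287,59],[208,104],[337,160],[264,201]],.012);print(pl)
for a,c in((0,1),(0,2),(1,3)):
    d=pl[c]-pl[a];print(np.linalg.norm(d),np.degrees(np.arctan2(d[1],d[0])))
print(pl.mean(0))
hs=cv2.cvtColor(i,cv2.COLOR_BGR2HSV);w=((hs[...,1]<40)&(hs[...,2]>170)).astype('uint8')
n,l,st,ce=cv2.connectedComponentsWithStats(w);k=l[150,223]
c=max(cv2.findContours((l==k).astype('uint8'),0,1)[0],key=len);e=cv2.minEnclosingCircle(c);print(e,toplane(C,[e[0]],.12))
cv2.imwrite('pics/w1c.png',cv2.resize(i[40:220,180:370],None,fx=3.2,fy=3.2,interpolation=2))
E
```

```text
comp [ 234  105   77   74 3333] [271.80048005 142.49174917]
0.136 [ 0.55417229 -0.13124313  0.136     ]
0.166 [ 0.55481314 -0.12873617  0.166     ]
bar [[ 0.5248151  -0.13632823  0.16      ]
 [ 0.58570722 -0.12480977  0.16      ]] 10.711610550888256
[[ 0.57848232 -0.04918636  0.012     ]
 [ 0.48072818 -0.08929891  0.012     ]
 [ 0.62957352 -0.17077316  0.012     ]
 [ 0.5341431  -0.21395169  0.012     ]]
0.10566403147941246 -157.68963646791198
0.13188502877094535 -67.20767986982563
0.1356151518556614 -66.8043991669764
[ 0.55573178 -0.13080253  0.012     ]
((279.5, 209.5), 349.30010986328125) [[ 0.55475927 -0.19669475  0.12      ]]
```

View pics/w1c.png

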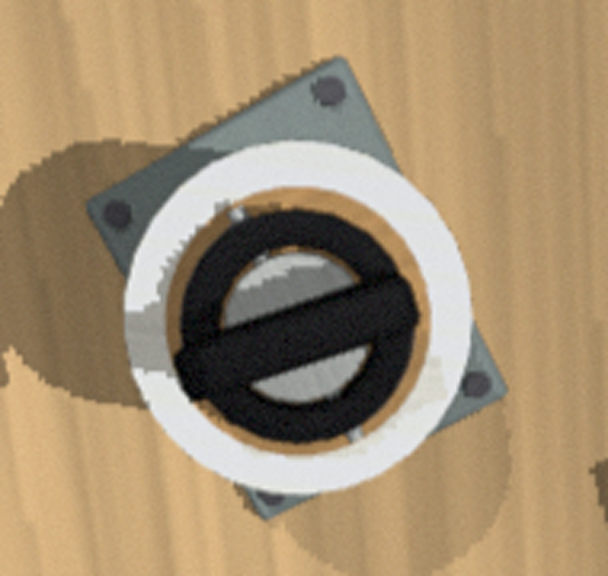

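Centre is about (0.555,-0.131). The bar is at about 12.5°, which agrees with the plate's long side at -67° plus 80°. I'll turn the jaws by +108°.

Request:
drive_tool(
  increments=[
    {"grip":-1,"tx":0.003,"ty":0.117,"tz":0,"turn":1},
    {"grip":-1,"tx":0.003,"ty":0.117,"tz":0,"turn":1},
    {"grip":-1,"tx":0.003,"ty":0.117,"tz":0,"turn":1},
    {"grip":-1,"tx":0.003,"ty":0.117,"tz":0,"turn":1},
    {"grip":-1,"tx":0.003,"ty":0.117,"tz":0,"turn":1},
    {"grip":-1,"tx":0.003,"ty":0.117,"tz":0,"turn":1},
    {"grip":-1,"tx":0.003,"ty":0.117,"tz":0,"turn":1},
    {"grip":-1,"tx":0.003,"ty":0.117,"tz":0,"turn":1},
  ],
)

```text
clock: 2.25
position: [0.5539, -0.1333, 0.2853]
ee_rot: [-0.963, -2.99, 0.005]
force: [-0.1, -0.3, -0.4]
width: 0.998
```

Request:
drive_tool(
  increments=[
    {"grip":-1,"tx":0,"ty":0,"tz":-0.1,"turn":0.8},
    {"grip":-1,"tx":0,"ty":0,"tz":-0.1,"turn":0.8},
    {"grip":-1,"tx":0,"ty":0,"tz":-0.1,"turn":0.8},
    {"grip":-1,"tx":0,"ty":0,"tz":-0.1,"turn":0.8},
    {"grip":-1,"tx":0,"ty":0,"tz":-0.1,"turn":0.8},
    {"grip":-1,"tx":0,"ty":0,"tz":-0.1,"turn":0.8},
    {"grip":-1,"tx":0,"ty":0,"tz":-0.1,"turn":0.8},
    {"grip":-1,"tx":0,"ty":0,"tz":-0.1,"turn":0.8},
  ],
)

```text
clock: 3.05
position: [0.5536, -0.134, 0.2452]
ee_rot: [-0.326, 3.124, -0.005]
force: [-0.9, 0.0, -0.6]
width: 1.001
```

```bash
python3 - <<'E'
from h import *
s=observe();M=R.from_rotvec(s['ee_rot']).as_matrix();print(s['clock'],s['joints'].round(3),s['position'],'jaw deg',np.degrees(np.arctan2(M[1,1],M[0,1])))
import cell;print([k for k in dir(cell) if 'grip' in k], globals().get('grip_point_offset'))
i=get_image('wrist')[:,:,::-1].copy();cv2.imwrite('pics/w2.png',i);np.save('w2.npy',np.r_[s['position'],s['ee_rot']])
E
```

```text
3.05 [ 0.683  0.435 -0.762  1.64   0.322  1.194  1.626] [ 0.5536359  -0.13403459  0.24524633] jaw deg 101.91132188892465
['grip_point_offset'] 0.0188
```

View pics/w2.png

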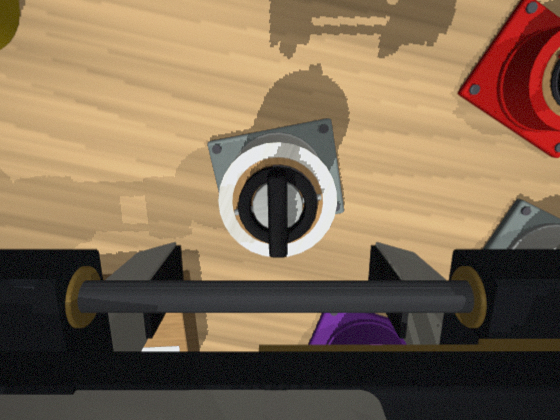

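The bar is vertical at column 277, between the jaws. I'll descend and grip.

Request:
drive_tool(
  increments=[
    {"grip":-1,"tx":0.003,"ty":0.007,"tz":-0.06,"turn":0},
    {"grip":-1,"tx":0.003,"ty":0.007,"tz":-0.12,"turn":0},
    {"grip":-1,"tx":0.003,"ty":0.007,"tz":-0.18,"turn":0},
    {"grip":-1,"tx":0.003,"ty":0.007,"tz":-0.22,"turn":0},
    {"grip":-1,"tx":0.003,"ty":0.007,"tz":-0.25,"turn":0},
    {"grip":-1,"tx":0.003,"ty":0.007,"tz":-0.26,"turn":0},
    {"grip":-1,"tx":0.003,"ty":0.007,"tz":-0.26,"turn":0},
    {"grip":-1,"tx":0.003,"ty":0.007,"tz":-0.26,"turn":0},
  ],
  newtons=40,
)

```text
clock: 3.9
position: [0.5554, -0.1309, 0.1421]
ee_rot: [-0.327, 3.123, -0.006]
force: [0.3, -0.8, 0.9]
width: 1.003
```

Request:
drive_tool(
  increments=[
    {"grip":0.6,"tx":0,"ty":0,"tz":0,"turn":0},
    {"grip":0.6,"tx":0,"ty":0,"tz":0,"turn":0},
    {"grip":1,"tx":0,"ty":0,"tz":0,"turn":0},
    {"grip":1,"tx":0,"ty":0,"tz":0,"turn":0},
    {"grip":1,"tx":0,"ty":0,"tz":0,"turn":0},
    {"grip":1,"tx":0,"ty":0,"tz":0,"turn":0},
    {"grip":1,"tx":0,"ty":0,"tz":0,"turn":0},
    {"grip":1,"tx":0,"ty":0,"tz":0,"turn":0},
    {"grip":1,"tx":0,"ty":0,"tz":0,"turn":0},
    {"grip":1,"tx":0,"ty":0,"tz":0,"turn":0},
    {"grip":1,"tx":0,"ty":0,"tz":0,"turn":0},
    {"grip":1,"tx":0,"ty":0,"tz":0,"turn":0},
  ],
  newtons=40,
)

```text
clock: 5.1
position: [0.5557, -0.1323, 0.1421]
ee_rot: [-0.325, 3.122, -0.008]
force: [1.6, -4.6, -0.1]
width: 0.152
```

The opening is 14 mm, so the bar is held. Next is the clockwise turn.

Request:
drive_tool(
  increments=[
    {"grip":1,"tx":0,"ty":0,"tz":0,"turn":-0.08},
    {"grip":1,"tx":0,"ty":0,"tz":0,"turn":-0.16},
    {"grip":1,"tx":0,"ty":0,"tz":0,"turn":-0.24},
    {"grip":1,"tx":0,"ty":0,"tz":0,"turn":-0.32},
    {"grip":1,"tx":0,"ty":0,"tz":0,"turn":-0.4},
    {"grip":1,"tx":0,"ty":0,"tz":0,"turn":-0.48},
    {"grip":1,"tx":0,"ty":0,"tz":0,"turn":-0.56},
    {"grip":1,"tx":0,"ty":0,"tz":0,"turn":-0.64},
    {"grip":1,"tx":0,"ty":0,"tz":0,"turn":-0.7},
    {"grip":1,"tx":0,"ty":0,"tz":0,"turn":-0.7},
  ],
)

```text
clock: 6.1
position: [0.5557, -0.1329, 0.1421]
ee_rot: [0.818, 3.033, -0.01]
force: [-0.3, -3.9, 0.3]
width: 0.153
```

```bash
python3 - <<'E'
from h import *
s=observe();M=R.from_rotvec(s['ee_rot']).as_matrix();print(s['clock'],s['joints'].round(3),s['position'],'jaw deg',np.degrees(np.arctan2(M[1,1],M[0,1])),s['force'],s['ft_torque'],s['width'])
E
```

```text
6.1 [ 0.517  0.492 -0.532  1.776  0.305  0.957  0.903] [ 0.55566314 -0.13288278  0.14212256] jaw deg 59.79635869824008 [-0.34469066 -3.90618429  0.30080733] [-0.54863173 -0.35456036  0.06071146] 0.1533281061030436
```

Request:
drive_tool(
  increments=[
    {"grip":1,"tx":0,"ty":0,"tz":0,"turn":-0.08},
    {"grip":1,"tx":0,"ty":0,"tz":0,"turn":-0.16},
    {"grip":1,"tx":0,"ty":0,"tz":0,"turn":-0.24},
    {"grip":1,"tx":0,"ty":0,"tz":0,"turn":-0.32},
    {"grip":1,"tx":0,"ty":0,"tz":0,"turn":-0.4},
    {"grip":1,"tx":0,"ty":0,"tz":0,"turn":-0.48},
    {"grip":1,"tx":0,"ty":0,"tz":0,"turn":-0.55},
    {"grip":1,"tx":0,"ty":0,"tz":0,"turn":-0.6},
    {"grip":1,"tx":0,"ty":0,"tz":0,"turn":-0.62},
    {"grip":1,"tx":0,"ty":0,"tz":0,"turn":-0.62},
  ],
)

```text
clock: 7.1
position: [0.5554, -0.1332, 0.1421]
ee_rot: [-1.741, -2.613, 0.01]
force: [-2.3, -4.0, 2.3]
width: 0.15
```

```bash
python3 - <<'E'
from h import *
s=observe();M=R.from_rotvec(s['ee_rot']).as_matrix();print(s['clock'],s['joints'].round(3),s['position'],'jaw deg',np.degrees(np.arctan2(M[1,1],M[0,1])),s['force'],s['ft_torque'],s['width'])
E
```

```text
7.1 [ 0.409  0.466 -0.374  1.782  0.211  0.937  0.34 ] [ 0.55541343 -0.13323581  0.14211816] jaw deg 22.656026036419462 [-2.30002221 -3.9822955   2.32122691] [-0.70919063 -0.00219427 -0.12138292] 0.15037383856532985
```

The jaws have turned 79°. I'll release in place, then lift.

Request:
drive_tool(
  increments=[
    {"grip":-1,"tx":0,"ty":0,"tz":0,"turn":0},
    {"grip":-1,"tx":0,"ty":0,"tz":0,"turn":0},
    {"grip":-1,"tx":0,"ty":0,"tz":0,"turn":0},
    {"grip":-1,"tx":0,"ty":0,"tz":0,"turn":0},
    {"grip":-1,"tx":0,"ty":0,"tz":0,"turn":0},
    {"grip":-1,"tx":0,"ty":0,"tz":0,"turn":0},
    {"grip":-1,"tx":0,"ty":0,"tz":0,"turn":0},
    {"grip":-1,"tx":0,"ty":0,"tz":0,"turn":0},
    {"grip":-1,"tx":0,"ty":0,"tz":0,"turn":0},
    {"grip":-1,"tx":0,"ty":0,"tz":0.06,"turn":0},
    {"grip":-1,"tx":0,"ty":0,"tz":0.14,"turn":0},
    {"grip":-1,"tx":0,"ty":-0.1,"tz":0.25,"turn":0},
    {"grip":-1,"tx":0,"ty":-0.2,"tz":0.3,"turn":0},
    {"grip":-1,"tx":0,"ty":-0.2,"tz":0.3,"turn":0},
    {"grip":-1,"tx":0,"ty":-0.2,"tz":0.3,"turn":0},
  ],
)

```text
clock: 8.6
position: [0.5554, -0.2151, 0.2626]
ee_rot: [-1.746, -2.611, 0.01]
force: [0.0, 0.5, -0.9]
width: 1.0
```

```bash
python3 - <<'E'
from h import *
s=observe();np.save('w3.npy',np.r_[s['position'],s['ee_rot']])
print(s['clock'],s['position'],s['force'],s['width'])
i=get_image('wrist')[:,:,::-1].copy();cv2.imwrite('pics/w3.png',i)
cv2.imwrite('pics/s3.png',get_image('scene')[:,:,::-1])
E
```

```text
8.6 [ 0.55538461 -0.21507232  0.26264339] [ 0.00750091  0.50180859 -0.92553166] 0.9999212407736295
```

View pics/w3.png

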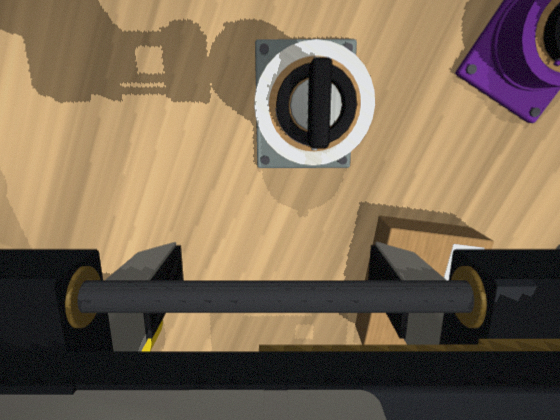

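View pics/s3.png

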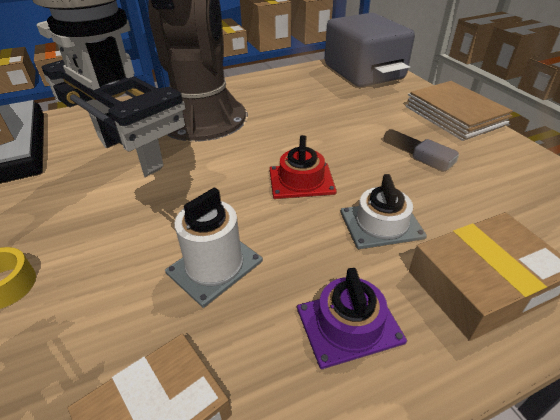

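The bar, running from (321,58) to (318,146), is now parallel to the plate's long sides, whose edge runs from (256,40) to (258,167). The ring stayed locked after release. The short ring is unchanged at (388,190) in the scene view, and the gripper is clear.

```bash
python3 -c "
from h import *
p=np.load('w3.npy');C=cam('wrist',dict(position=p[:3],ee_rot=p[3:]))
for a,z in(([[321,58],[318,146]],.166),([[256,40],[258,167]],.012)):
    b=toplane(C,a,z);d=b[1]-b[0];print(np.degrees(np.arctan2(d[1],d[0])))
print(sign_off())"
```

```text
-67.65071449127137
-67.41640773912623
the job is handed in; nothing more can be done
None
```

The tall roll's ring is locked and released, and the job is handed in at about 9 s of the 29 s allowed; sign-off gives no verdict. I gripped its bar at 40 N, turned it 79° clockwise, opened the fingers and lifted clear.

- **Tall ring:** after letting go, the bar measures -67.7° and the plate's long side -67.4°, so it is at the stop within picture accuracy.
- **Short ring:** it looks unchanged in the scene picture; I did not measure its angle.
- **Robot:** the gripper is open and clear of everything, with wrist force about 1 N (sensor noise).
- **Refused move:** one early move call was rejected as "invalid input", probably because it left out "tx" and "tz". It moved nothing, and I resent it with all the keys.

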